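Weigh out chisel handles on the sprung scale

TASK

Swing the red-knobbed transit latch fully out from under the scale's pan, then lay tool handles from the sloping rack on the pan, gently and one at a time, letting the pan settle untouched after each, until the red pointer comes to rest within the green band. Never press the pan down to its bottom stop; leave the handles that are not needed in the rack, and leave everything else on the bench where it is.

Things in the scene. Friction and masses are not known exactly. Their poses are not given: they have to be found in the camera images.
- scale: blue sprung scale, fixed, left or right of the rack. Housing 170 (x) x 200 (y) x 50 mm high; origin: centre of its underside; x points away from the robot, turned by up to 0.2 rad. The pan hangs above it; at the far edge (x = +115 mm) stands a white index column 20 x 26 mm, 125 mm high.
- pan (a joint): how far the pan has sunk, in m: 0 at the top, 0.060 at the bottom stop. Soft spring, about 74 N/m: one handle sinks it by 10 to 14 mm; it settles within about 0.5 s. It cannot sink more than about 4 mm while the latch is in.
- pan_floor (a point): centre of the upper face of the pan's floor; 116 mm above the table when the pan is up. The pan is an aluminium tray 150 mm (along the scale's x) x 220 mm (along its y), with a rim 6 mm high and 4 mm thick. Same axes as the scale; it moves down with the pan.
- pointer (a point): tip of the flat red pointer (4 mm thick, 6 mm wide) that is fixed to the pan and runs out along the side of the index column at y = +19 mm of the scale; 114 mm above the table when the pan is up; it sinks with the pan.
- band: green band, 16 mm high, around the white index column (fixed; its height differs each time, and two or three handles bring the pointer down to it); origin at its centre, so the pointer's tip is inside the band when its height is within 8 mm of this origin's height.
- latch (a joint): angle of the scale's steel transit latch, rad: near 0 (up to 0.25) its blade is under the near edge of the pan and holds it up; it turns counter-clockwise seen from above, to a stop at 1.45; the pan is free from 1.1 on. It stays where left (friction 0.03 N m). Vertical pivot at x = -100 mm, y = 0 of the scale.
- latch_knob (a point): centre of the top of the latch's red upright knob, 16 mm diameter, 28 mm clear above its 8 mm thick lever, top 136 mm above the table; it stands 45 mm from the pivot, on the robot's side (scale's -x) at angle 0, and moves towards the scale's -y as the latch opens.
- rack: wooden rack, fixed, 394 mm wide (y); origin on the table at mid-width, 60 mm beyond the posts; x points away from the robot, turned by up to 0.2 rad. Its board slopes down away from the robot at 30 degrees. Four handles lie on it 70 mm apart, pointing down the slope, against a lip at its foot, on two cross battens that leave 14 mm free under the handles' middles, 50 mm apart along the slope.
- rail (a point): centre of the underside of the rack's dark wooden tool rail, 250 mm above the table, 60 mm deep (rack's x), 18 mm thick, on posts at y = +/-186 mm of the rack. It runs above the handles' middles and blocks a gripper coming straight down: come in square to the slope, tilted about 30 degrees, from the far side, fingers pointing down and back towards the robot.
- handle1: octagonal wooden tool handle, 28 mm across flats, 110 mm long, with a brass ferrule (25.6 mm diameter) on its last 20 mm at +x; about 90 g (12 % either way). Origin at its centre, x axis along it (down the slope at the start, ferrule lowest), y horizontal, z square to the slope at the start. In the rack its origin is 87 mm above the table. 
- handle2: as handle1. 
- handle3: as handle1. 
- handle4: as handle1. 
- mug: bystander, leave alone: green plastic mug, 76 mm across, 85 mm tall; origin at its underside
- offcut: bystander, leave alone: pale wood offcut 70 x 50 x 40 mm; origin at its underside
- mallet: bystander, leave alone: big square wooden mallet lying down, 270 mm long, head 120 mm wide and 75 mm high; origin at its underside
- gouge: bystander, leave alone: carving gouge lying down, 210 mm long; origin at its underside
- chisel: bystander, leave alone: chisel lying down, 210 mm long; origin at its underside
- brush: bystander, leave alone: flat paint brush lying down, 195 mm long; origin at its underside
- glue: bystander, leave alone: yellow glue bottle, 56 mm across, 130 mm tall; origin at its underside

How it is judged:
By the outcome, as a careful person would: the job done as asked, in the order asked, and still so for the second after the job is handed in, with the robot touching nothing.
It also fails if it takes over 72 s, if anything falls off the work surface, if the arm or the gripper's body presses on something with over 40 N, if the wrist force passes 120 N, or if a joint passes its speed limit or range.

ROBOT

A 7-joint arm with a two-finger parallel gripper is mounted at the origin on the work surface. World frame = base frame: x ahead of the robot, y to its left, z up, the work surface at z = 0. Lengths are in m, angles in rad, forces in N, time in s.
With the tool pointing down it reaches from about 0.4 to 0.85 m from the base axis. Payload 10.4 kg.
Tool frame: the origin (TCP) lies midway between the tips of the shut fingers; the grasp point (between the pads) lies 19 mm behind it; z points along the fingers, y is the line along which they close (so a half turn about z gives the same grasp; the last joint's range is limited). The gripper opens to 87 mm and grips with 3 to 60 N. Pads are 19 mm wide; open, the fingers measure 117 mm over their backs; the gripper's body (75 mm by 190 mm) begins 51 mm behind the grasp point.
Start: joints at [-1.365, 0.332, -0.065, 1.46, 0.022, 1.35, -0.088], TCP at [0.142, 0.609, 0.223] pointing down, gripper open.
Joint ranges: [-2.6, 2.6], [-0.5, 2.12], [-1.47, 1.34], [0.16, 2.42], [-1.27, 4.41], [0.06, 2.06], [-2.6, 2.6]. Speed limits (rad/s): [2.22, 2.22, 2.79, 2.79, 3.14, 3.14, 3.14].

INTERFACE

Orientations are given as a unit quaternion [x, y, z, w].
In Python, from bench import sensors, eyes, order gives the robot as it stands.
- The arm moves only by the tool arm_command, never from a script. Its argument "steps" is a list of rows, each an object with "rot": the turn, a rotation vector about the world's x, y, z in degrees, a list of three; "slide": the shift along the world's x, y, z in m, a list of three; "grip": the opening, from 0 (shut) to 1 (fully open). A call has exactly 8 rows; each row shifts and turns the commanded pose from where the row before left it; what a row does not reach is not made up. A row lasts 1/8 s, in which the tool goes at most 62.5 mm and 10.7 degrees, less where a joint would pass 70% of its speed; a pose out of reach is approached as far as the arm can. A call with a gripper value outside its range is refused whole. The fingers move at their own pace and stop on an object; "newtons" is the grip in N (left out, the last holds). Time passes only in rows, so rows that do not move let the fingers close, or fill a call up. It gives the time, the measured TCP pose, the force, the opening and the grip force at its end, in the units of the state.
- sensors.read_state(): the state, without advancing time (a new reading comes with each control period).
- eyes.camera(name): name is "side" or "top"; returns a dict with "pixels" (384x512x3 uint8, red, green, blue), "intrinsics" (3x3 intrinsics, pixels), "pose" (4x4, takes a point from camera to world coordinates). Camera axes: x right, y down, z forward; pixel columns grow to the right and rows downward; lengths in m; the calibration is good to about 2 mm. A picture is of the moment at which its call begins. There is no depth.
- order.close_job(): hands the job in; it is judged then, once.
Trained networks look in a picture, given as the dict that the camera call returned (one of the last four; its "shot" number tells which), for a name from the list of things; names that differ only in an ending like _2 or _b are one class to them, and where a whole thing is asked for, a point or a joint stands for the part that bears it (a point fixed in the world has none). Each returns a list of dicts, best first, with "conf" (0 to 1); they miss things now and then, are a little off and sometimes report something else, mostly with a low value. They report only what shows in the picture. A call takes as long as a camera call.
- eyes.look_for(name, picture): "bbox" ([left, top, right, bottom] in pixels, round what is visible of it).
The state is a dict: "time": time; "joint_positions": joint angles; "joint_vel": joint speeds; "joint_torque": joint torques, N m; "ee_pos": TCP position; "eef_rot": TCP orientation; "ft_force": force on the tool from outside, world axes, zero at the start; "torque": the same for the moment, N m; "width": finger opening in m; "grip_force": force on a finger pad.
Only numpy, scipy, OpenCV 4.12 (cv2) and the standard library are available. Lean on these libraries where they do the work, as an engineer would, in place of code of your own. Each camera call takes 0.05 s, during which the arm holds its last target. There are 200 camera calls.

## Working session

There is one attempt and no reset: what is moved stays moved. The work goes in short steps, Python scripts to look and compute and a tool call to move; the robot and the scene stay as the last step left them, time stands still between calls to the robot, and variables do not carry over. Pictures are saved under pics/ and viewed, at most 10 in all, crops included, and the job is handed in when it is done.

Besides the shell and the picture viewer there is one more tool, called after "Emit:" by a JSON object that holds its "op" and its "data", one argument or row to a line. arm_command: Moves the arm, as the interface text tells. Its arguments: {"type":"object","properties":{"steps":{"type":"array","items":{"type":"object","properties":{"rot":{"type":"array","items":{"type":"number"}},"slide":{"type":"array","items":{"type":"number"}},"grip":{"type":"number"}}}},"newtons":{"type":"number"}},"required":["steps"]}

```bash
ls; mkdir -p pics; cat > h.py <<'E'
import numpy as np, cv2
from bench import sensors, eyes, order
def save(p,f): cv2.imwrite(f,cv2.cvtColor(p["pixels"],cv2.COLOR_RGB2BGR))
def P(p):
    T=np.linalg.inv(np.array(p["pose"])); return np.array(p["intrinsics"])@T[:3]
def proj(p,X):
    u=P(p)@np.append(X,1); return u[:2]/u[2]
def onz(p,uv,z):
    K=np.array(p["intrinsics"]);T=np.array(p["pose"])
    d=T[:3,:3]@np.linalg.inv(K)@np.array([uv[0],uv[1],1.]);o=T[:3,3]
    return o+d*(z-o[2])/d[2]
def tri(p,a,q,b):
    X=cv2.triangulatePoints(P(p),P(q),np.array(a,float).reshape(2,1),np.array(b,float).reshape(2,1)); return (X[:3]/X[3]).ravel()
E
python3 - <<'E'
from h import *
t=eyes.camera("top");s=eyes.camera("side")
save(t,"pics/t0.png");save(s,"pics/s0.png")
for n,p in(("t",t),("s",s)):
    print(n,np.round(p["pose"],3).tolist(),np.round(p["intrinsics"],1).tolist())
    for k in ["scale","latch_knob","pointer","band","pan_floor","rail","rack","handle1"]:
        print(k,[(np.round(d["bbox"]).astype(int).tolist(),round(d["conf"],2)) for d in eyes.look_for(k,p)[:5]])
print(sensors.read_state())
E
```

```text
pics
t [[-0.012, -0.996, 0.083, 0.436], [-1.0, 0.013, 0.014, -0.015], [-0.015, -0.083, -0.996, 1.611], [0.0, 0.0, 0.0, 1.0]] [[365.0, 0.0, 254.3], [0.0, 365.0, 194.0], [0.0, 0.0, 1.0]]
scale [([284, 157, 338, 221], 0.91), ([143, 181, 253, 232], 0.48)]
latch_knob [([308, 209, 312, 224], 0.66)]
pointer [([282, 168, 340, 208], 0.93)]
band [([284, 168, 341, 208], 0.26)]
pan_floor [([280, 167, 343, 208], 0.58)]
rail [([141, 183, 252, 231], 0.72)]
rack [([140, 181, 253, 233], 0.64)]
handle1 [([223, 186, 231, 208], 0.56), ([189, 208, 197, 211], 0.47)]
s [[-0.584, 0.53, -0.614, 1.689], [0.811, 0.388, -0.437, 0.812], [0.006, -0.754, -0.657, 1.4], [0.0, 0.0, 0.0, 1.0]] [[468.7, 0.0, 263.2], [0.0, 468.7, 190.9], [0.0, 0.0, 1.0]]
scale [([181, 166, 244, 231], 0.65)]
latch_knob [([228, 164, 240, 178], 0.51)]
pointer [([184, 170, 246, 207], 0.97), ([390, 255, 413, 293], 0.45), ([153, 154, 188, 176], 0.31)]
band [([183, 169, 247, 207], 0.71)]
pan_floor [([185, 171, 248, 207], 0.6), ([227, 164, 239, 178], 0.25)]
rail [([264, 172, 372, 270], 0.67)]
rack [([262, 173, 369, 270], 0.66), ([184, 167, 244,
[... 191 characters left out ...]
801,  0.33216817, -0.06469391,  1.46007986,  0.02157986,
        1.34989026, -0.08851387]), 'joint_vel': array([ 1.14900652e-03, -1.04125313e-03, -1.41289239e-04,  4.24445860e-06,
       -2.01162458e-04,  7.59332669e-04, -1.39507686e-03]), 'joint_torque': array([ 8.28917496e-05, -6.23035169e+01,  2.44688446e-02, -3.90118182e+01,
       -6.13289326e-02,  3.15190118e-02, -1.17725000e-05]), 'ee_pos': array([0.14175278, 0.60874859, 0.22260502]), 'eef_rot': array([ 1.14170267e-01,  9.93461194e-01,  7.49580264e-05, -1.15763804e-05]), 'ft_force': array([-0.11736589, -0.97654295, -0.05891461]), 'torque': array([ 0.03176827,  0.01714888, -0.04684694]), 'grip_force': 0.0, 'width': 0.08664542811603963}
```

```bash
python3 - <<'E'
import cv2,numpy as np
t=cv2.imread("pics/t0.png")[140:250,130:360]; s=cv2.imread("pics/s0.png")[135:305,150:420]
cv2.imwrite("pics/t0c.png",cv2.resize(t,None,fx=3.4,fy=3.4,interpolation=cv2.INTER_CUBIC))
cv2.imwrite("pics/s0c.png",cv2.resize(s,None,fx=2.9,fy=2.9,interpolation=cv2.INTER_CUBIC))
E
```

```text
(no output)
```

View pics/t0c.png

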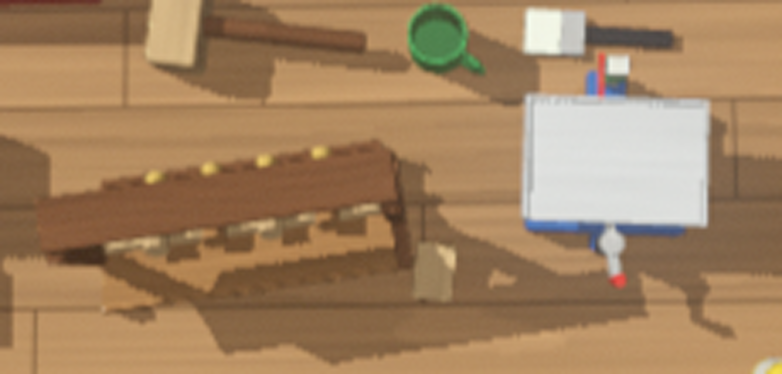

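View pics/s0c.png

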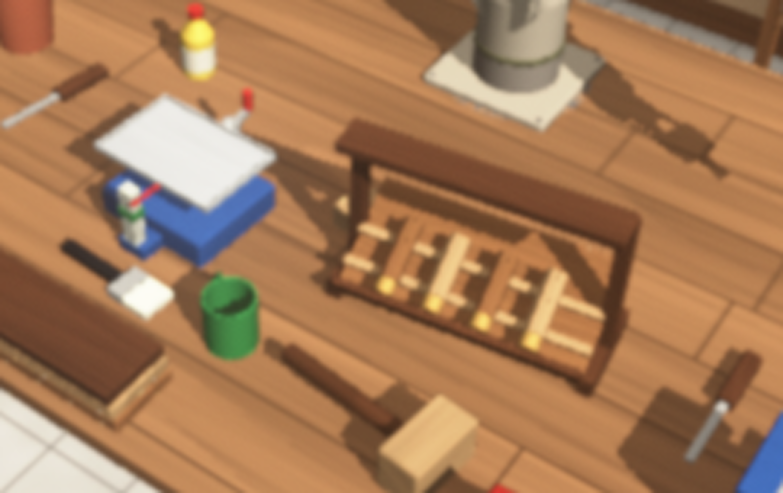

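View pics/t0.png

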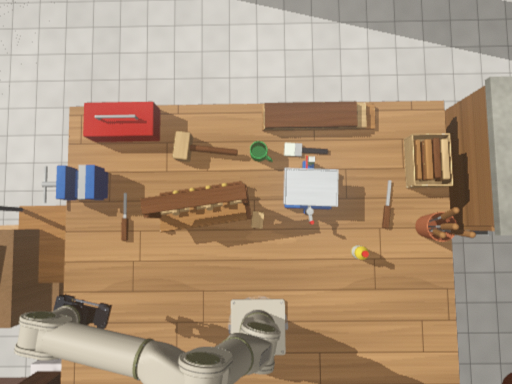

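The top view shows the pan at about crop (617,160), the knob at (618,280) and the rack left of it. The side view shows the four ferrules at crop (386,286) to (532,340), with the pointer and green band on the index column near (140,200). Next I fit the poses.

```bash
cat > fit.py <<'E'
from h import *
from scipy.optimize import least_squares
t=eyes.camera("top");s=eyes.camera("side")
T=lambda u,v:(u/3.4+130-.35,v/3.4+140-.35)
S=lambda u,v:(u/2.9+150-.35,v/2.9+135-.35)
def W(q,X): c,n=np.cos(q[2]),np.sin(q[2]); return np.array([q[0]+c*X[0]-n*X[1],q[1]+n*X[0]+c*X[1],X[2]])
# top: image up=+x, left=+y
sc=[(t,T(525,95),(75,110,122)),(t,T(709,100),(75,-110,122)),(t,T(706,227),(-75,-110,122)),(t,T(525,219),(-75,110,122)),
 (s,S(170,95),(-75,-110,122)),(s,S(275,155),(-75,110,122)),(s,S(208,209),(75,110,122)),(s,S(95,143),(75,-110,122))]
ns=[(t,T(37,205),(-30,197,268)),(t,T(382,139),(-30,-197,268)),(t,T(399,203),(-90,-197,268)),(t,T(42,252),(-90,197,268)),
 (s,S(357,121),(-90,-197,268)),(s,S(640,212),(-90,197,268)),(s,S(628,240),(-30,197,268)),(s,S(338,145),(-30,-197,268))]
def fit(L,x0):
    f=lambda q:np.concatenate([proj(p,W(q,np.array(X)/1e3))-uv for p,uv,X in L])
    r=least_squares(f,x0,loss="soft_l1"); print(np.round(r.x,4),np.round(r.fun.reshape(-1,2),1).tolist()); return r.x
a=fit(sc,[.5,-.2,0]); b=fit(ns,[.55,.2,.1])
k=onz(t,T(618,280),.136); ks=onz(s,S(248,93),.136); print("knob",k,ks)
piv=W(a,(-.1,0,.136)); c=np.array([np.cos(a[2]),np.sin(a[2])]);d=(k-piv)[:2]
print("latch piv",piv,"r",np.hypot(*d),"ang",np.arctan2(d[1],d[0])-np.pi-a[2])
for y,m in zip((-.105,-.035,.035,.105),[(386,286),(434,303),(483,321),(532,340)]):
    X=onz(s,S(*m),.087-.045*.5+.008*.866); c0=X-b[0]*np.eye(3)[0]-b[1]*np.eye(3)[1]
    R=np.array([[np.cos(b[2]),np.sin(b[2])],[-np.sin(b[2]),np.cos(b[2])]])@c0[:2]
    print("ferrule in rack",np.round(R,4),"handle x",round(R[0]-.045*.866-.008*.5,4), "world y=%.3f"%y, W(b,(-.06,y,.087)))
E
python3 fit.py
```

```text
[ 0.5879 -0.2252 -0.0518] [[0.4, -0.3], [-0.1, 0.2], [0.0, -0.6], [-0.8, -0.4], [-0.8, -0.5], [1.1, -0.7], [-0.1, -0.4], [0.3, -0.0]]
[0.5946 0.2403 0.1532] [[-1.2, -0.9], [2.2, 0.9], [-0.2, -2.0], [-0.4, 1.2], [-0.9, -1.2], [1.4, -0.2], [0.3, 0.7], [-1.4, -0.5]]
knob [ 0.44284335 -0.22231674  0.136     ] [ 0.44808918 -0.22196434  0.136     ]
latch piv [ 0.48807938 -0.21998493  0.136     ] r 0.0452960974770394 ang -6.179913706548255
ferrule in rack [-0.005  -0.1038] handle x -0.0479 world y=-0.105 [0.55134035 0.12736525 0.087     ]
ferrule in rack [-0.0061 -0.0337] handle x -0.049 world y=-0.035 [0.54065606 0.19654506 0.087     ]
ferrule in rack [-0.0061  0.0366] handle x -0.049 world y=0.035 [0.52997176 0.26572487 0.087     ]
ferrule in rack [-0.0045  0.1056] handle x -0.0474 world y=0.105 [0.51928747 0.33490468 0.087     ]
```

Emit:
{"op": "arm_command", "data": {
  "steps": [
    {"slide":[0.031,-0.047,0.014],"rot":[0,0,-8],"grip":0},
    {"slide":[0.031,-0.047,0.014],"rot":[0,0,-8],"grip":0},
    {"slide":[0.031,-0.047,0.014],"rot":[0,0,-8],"grip":0},
    {"slide":[0.031,-0.047,0.014],"rot":[0,0,-8],"grip":0},
    {"slide":[0.031,-0.047,0.014],"rot":[0,0,-8],"grip":0},
    {"slide":[0.031,-0.047,0.014],"rot":[0,0,-8],"grip":0},
    {"slide":[0.031,-0.047,0.014],"rot":[0,0,-8],"grip":0},
    {"slide":[0.015,-0.06,0],"rot":[0,0,-8],"grip":0}
  ],
  "newtons": 20
}}

```text
time: 2.0
ee_pos: [0.3751, 0.2184, 0.3216]
eef_rot: [0.625, 0.78, 0.001, 0.0]
ft_force: [0.7, 0.2, -0.4]
width: 0.0146
grip_force: 0.0
```

Emit:
{"op": "arm_command", "data": {
  "steps": [
    {"slide":[0.015,-0.052,0],"rot":[0,0,-8],"grip":0},
    {"slide":[0.015,-0.052,0],"rot":[0,0,-8],"grip":0},
    {"slide":[0.01,-0.052,0],"rot":[0,0,-8],"grip":0},
    {"slide":[0,-0.052,-0.03],"rot":[0,0,-8],"grip":0},
    {"slide":[0,-0.052,-0.03],"rot":[0,0,-8],"grip":0},
    {"slide":[0,-0.052,-0.03],"rot":[0,0,-8],"grip":0},
    {"slide":[0,-0.052,-0.03],"rot":[0,0,-8],"grip":0},
    {"slide":[0,-0.051,-0.03],"rot":[0,0,-5],"grip":0}
  ]
}}

```text
time: 3.0
ee_pos: [0.4136, -0.1969, 0.1701]
eef_rot: [0.935, 0.356, 0.001, 0.0]
ft_force: [1.8, 0.8, -0.6]
width: 0.0005
grip_force: 0.0
```

Emit:
{"op": "arm_command", "data": {
  "steps": [
    {"slide":[0.001,0,-0.03],"grip":0},
    {"slide":[0,0,-0.025],"grip":0},
    {"slide":[0.006,-0.007,0],"grip":0},
    {"slide":[0.008,-0.009,0],"grip":0},
    {"slide":[0.008,-0.009,0],"grip":0},
    {"slide":[0.008,-0.009,0],"grip":0},
    {"slide":[0.008,-0.009,0],"grip":0},
    {"slide":[0.006,-0.007,0],"grip":0}
  ]
}}

```text
schema error: expected keys rot, slide, grip
```

```bash
python3 - <<'E'
from h import *
s=eyes.camera("side");t=eyes.camera("top");
a=cv2.resize(s["pixels"][140:240,160:280],None,fx=4,fy=4,interpolation=cv2.INTER_CUBIC)
b=cv2.resize(t["pixels"][150:250,270:350],None,fx=4,fy=4,interpolation=cv2.INTER_CUBIC)
cv2.imwrite("pics/l1.png",cv2.cvtColor(np.hstack([a,b]),cv2.COLOR_RGB2BGR))
E
```

```text
(no output)
```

View pics/l1.png

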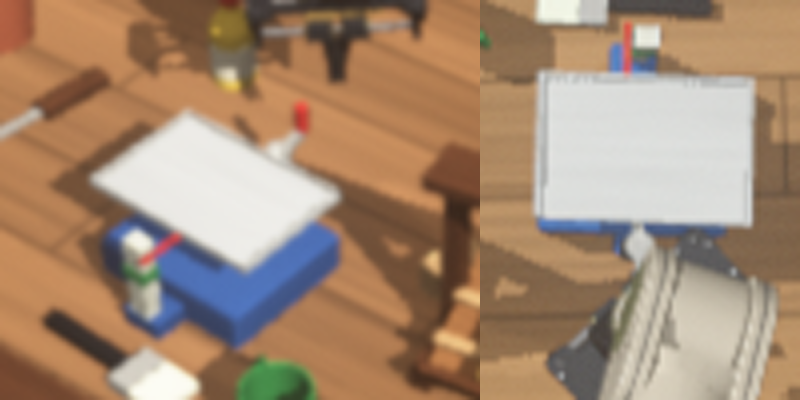

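The picture was taken before the push because that call was refused. It shows the shut gripper in front of the knob at (302,115) and the latch still in. I'll repeat the move with all the keys.

Emit:
{"op": "arm_command", "data": {
  "steps": [
    {"slide":[0.001,0,-0.03],"rot":[0,0,0],"grip":0},
    {"slide":[0,0,-0.025],"rot":[0,0,0],"grip":0},
    {"slide":[0.006,-0.007,0],"rot":[0,0,0],"grip":0},
    {"slide":[0.008,-0.009,0],"rot":[0,0,0],"grip":0},
    {"slide":[0.008,-0.009,0],"rot":[0,0,0],"grip":0},
    {"slide":[0.008,-0.009,0],"rot":[0,0,0],"grip":0},
    {"slide":[0.008,-0.009,0],"rot":[0,0,0],"grip":0},
    {"slide":[0.006,-0.007,0],"rot":[0,0,0],"grip":0}
  ]
}}

```text
time: 4.1
ee_pos: [0.4598, -0.2457, 0.1162]
eef_rot: [0.934, 0.358, 0.0, 0.0]
ft_force: [-1.0, 0.7, 0.7]
width: 0.0009
grip_force: 0.6
```

```bash
python3 - <<'E'
from h import *
s=eyes.camera("side")
a=cv2.resize(s["pixels"][140:240,160:280],None,fx=5,fy=5,interpolation=cv2.INTER_CUBIC)
cv2.imwrite("pics/l2.png",cv2.cvtColor(a,cv2.COLOR_RGB2BGR))
E
```

```text
(no output)
```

View pics/l2.png

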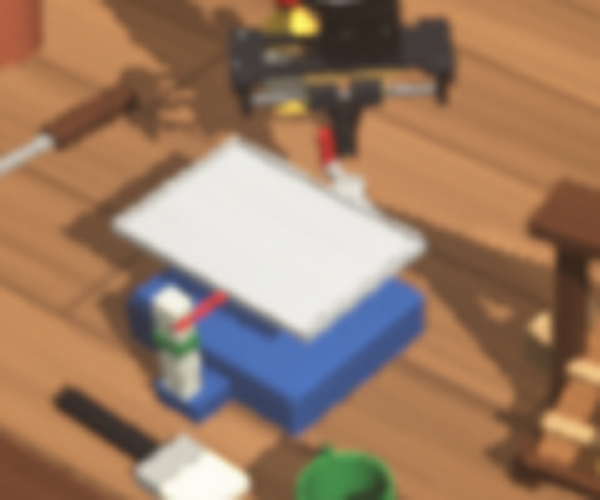

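Emit:
{"op": "arm_command", "data": {
  "steps": [
    {"slide":[0.002,-0.002,0],"rot":[0,0,0],"grip":0},
    {"slide":[0.002,-0.002,0],"rot":[0,0,0],"grip":0},
    {"slide":[0.002,-0.002,0],"rot":[0,0,0],"grip":0},
    {"slide":[0,0,0],"rot":[0,0,0],"grip":0},
    {"slide":[0,0,0],"rot":[0,0,0],"grip":0},
    {"slide":[0,0,0],"rot":[0,0,0],"grip":0},
    {"slide":[0,0,0],"rot":[0,0,0],"grip":0},
    {"slide":[0,0,0],"rot":[0,0,0],"grip":0}
  ]
}}

```text
time: 5.15
ee_pos: [0.4647, -0.2512, 0.1156]
eef_rot: [0.934, 0.357, 0.0, 0.0]
ft_force: [-0.3, -1.0, 0.2]
width: 0.0001
grip_force: 0.0
```

```bash
python3 - <<'E'
from h import *
s=eyes.camera("side");st=sensors.read_state();print(st["ft_force"],st["ee_pos"])
hsv=cv2.cvtColor(s["pixels"],cv2.COLOR_RGB2HSV)
m=((hsv[...,0]<7)|(hsv[...,0]>173))&(hsv[...,1]>160)&(hsv[...,2]>110)
m=m.astype(np.uint8);n,l,stt,c=cv2.connectedComponentsWithStats(m[140:240,160:280])
for i in range(1,n):
    if stt[i,4]>5: print(stt[i],c[i]+[160,140])
for ang in (1.1,1.3,1.45):
    q=(.5879,-.2252,-.0518);x=-.1-.045*np.cos(ang);y=-.045*np.sin(ang);C,S=np.cos(q[2]),np.sin(q[2])
    print(ang,proj(s,[q[0]+C*x-S*y,q[1]+S*x+C*y,.122]))
E
```

```text
[-0.21117879  0.42977536  0.96276835] [ 0.46474214 -0.25127827  0.11559721]
[62 26  3  7 20] [222.95 168.85]
1.1 [226.18016491 168.1333467 ]
1.3 [224.34567166 168.75987131]
1.45 [223.10506735 169.36925107]
```

Emit:
{"op": "arm_command", "data": {
  "steps": [
    {"slide":[0.0015,-0.0017,0],"rot":[0,0,0],"grip":0},
    {"slide":[0.0015,-0.0017,0],"rot":[0,0,0],"grip":0},
    {"slide":[-0.02,0.022,0.01],"rot":[0,0,0],"grip":0},
    {"slide":[-0.01,0.02,0.055],"rot":[0,0,0],"grip":0},
    {"slide":[0,0.02,0.055],"rot":[0,0,-8.2],"grip":0},
    {"slide":[0.02,0.03,0.05],"rot":[0,0,-8.2],"grip":0.6},
    {"slide":[0.02,0.04,0.04],"rot":[0,0,-8.2],"grip":0.6},
    {"slide":[0.03,0.05,0],"rot":[0,0,-8.2],"grip":0.6}
  ]
}}

```text
time: 6.2
ee_pos: [0.5096, -0.0726, 0.3292]
eef_rot: [0.997, 0.076, 0.003, -0.0]
ft_force: [0.3, -0.4, -0.1]
width: 0.0229
grip_force: 0.0
```

```bash
python3 - <<'E'
from h import *
s=eyes.camera("side");t=eyes.camera("top");st=sensors.read_state();print(st["joint_positions"])
a=cv2.resize(s["pixels"][140:240,160:280],None,fx=4,fy=4,interpolation=cv2.INTER_CUBIC)
b=cv2.resize(t["pixels"][150:250,270:350],None,fx=4,fy=4,interpolation=cv2.INTER_CUBIC)
cv2.imwrite("pics/l3.png",cv2.cvtColor(np.hstack([a,b]),cv2.COLOR_RGB2BGR))
E
```

```text
[-0.70552003  0.02840343  0.77376893  1.61176608 -0.01967264  1.5093934
 -1.3379717 ]
```

View pics/l3.png

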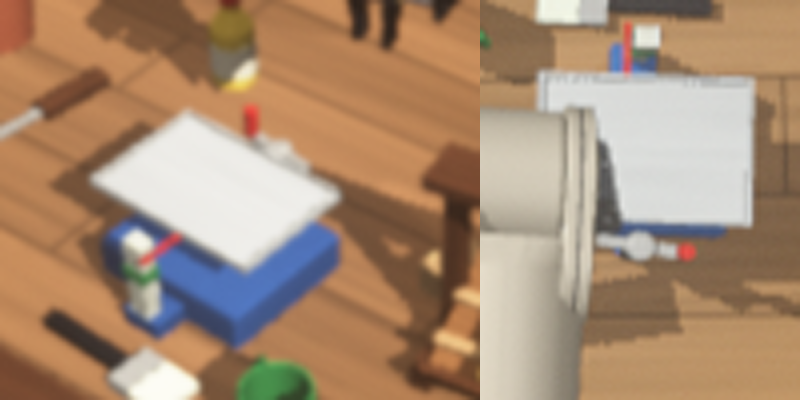

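The top view shows the latch lever lying across, with its pivot at (640,246) and its knob at (686,251), so it's fully open. Next is the first handle.

Emit:
{"op": "arm_command", "data": {
  "steps": [
    {"slide":[0.018,0.027,-0.004],"rot":[-0.76,4.94,0],"grip":0.6},
    {"slide":[0.018,0.027,-0.004],"rot":[-0.76,4.94,0],"grip":0.6},
    {"slide":[0.018,0.027,-0.004],"rot":[-0.76,4.94,0],"grip":0.6},
    {"slide":[0.018,0.027,-0.004],"rot":[-0.76,4.94,0],"grip":0.6},
    {"slide":[0.018,0.027,-0.004],"rot":[-0.76,4.94,0],"grip":0.6},
    {"slide":[0.018,0.027,-0.004],"rot":[-0.76,4.94,0],"grip":0.6},
    {"slide":[0.018,0.026,-0.025],"rot":[0,0,0],"grip":0.6},
    {"slide":[0.018,0.026,-0.025],"rot":[0,0,0],"grip":0.6}
  ]
}}

```text
time: 7.3
ee_pos: [0.6372, 0.1265, 0.2401]
eef_rot: [0.968, 0.078, -0.238, 0.019]
ft_force: [0.7, -0.3, 0.1]
width: 0.0519
grip_force: 0.0
```

```bash
cat >> h.py <<'E'
from scipy.spatial.transform import Rotation as Ro
YR=.1532
def st():
    s=sensors.read_state(); R=Ro.from_quat(s["eef_rot"])
    h=np.array([np.cos(YR),np.sin(YR),0]);l=np.array([-h[1],h[0],0])
    Rt=np.column_stack([0*h,-l,-(.5*h+np.array([0,0,.866]))]); Rt[:,0]=np.cross(Rt[:,1],Rt[:,2])
    print("j",np.round(s["joint_positions"],2),"ee",np.round(s["ee_pos"],4),"w",round(s["width"],4),"tools",np.round(R.as_matrix(),3).tolist(),
     "rot to rackgrasp",np.round((Ro.from_matrix(Rt)*R.inv()).as_rotvec(degrees=True),1))
    return s
E
python3 -c "
from h import *
st()"
```

```text
j [-0.44  0.83  0.45  0.83 -0.3   2.02 -1.52] ee [0.6372 0.1265 0.2401] w 0.0519 tools [[0.874, 0.159, -0.458], [0.142, -0.987, -0.073], [-0.464, -0.001, -0.886]] rot to rackgrasp [-0.4  2.3 -0.4]
```

Emit:
{"op": "arm_command", "data": {
  "steps": [
    {"slide":[-0.008,0.002,-0.019],"rot":[-0.1,0.6,-0.1],"grip":0.6},
    {"slide":[-0.009,0.002,-0.019],"rot":[-0.1,0.6,-0.1],"grip":0.6},
    {"slide":[-0.009,0.002,-0.019],"rot":[-0.1,0.6,-0.1],"grip":0.6},
    {"slide":[-0.009,0.002,-0.019],"rot":[-0.1,0.6,-0.1],"grip":0.6},
    {"slide":[-0.007,-0.001,-0.013],"rot":[0,0,0],"grip":0.6},
    {"slide":[-0.007,-0.001,-0.013],"rot":[0,0,0],"grip":0.6},
    {"slide":[-0.007,-0.001,-0.013],"rot":[0,0,0],"grip":0.6},
    {"slide":[0,0,0],"rot":[0,0,0],"grip":0.6}
  ]
}}

```text
time: 8.3
ee_pos: [0.5798, 0.1309, 0.1253]
eef_rot: [0.963, 0.074, -0.26, 0.02]
ft_force: [-0.6, 0.5, -0.3]
width: 0.0523
grip_force: 0.0
```

```bash
python3 - <<'E'
from h import *
st();s=eyes.camera("side")
a=cv2.resize(s["pixels"][150:290,250:400],None,fx=4.2,fy=4.2,interpolation=cv2.INTER_CUBIC)
cv2.imwrite("pics/g1.png",cv2.cvtColor(a,cv2.COLOR_RGB2BGR))
E
```

```text
j [-0.51  0.78  0.43  1.17 -0.28  1.78 -1.52] ee [0.5798 0.1309 0.1253] w 0.0523 tools [[0.854, 0.153, -0.497], [0.132, -0.988, -0.077], [-0.503, 0.001, -0.864]] rot to rackgrasp [ 0.1 -0.2 -0. ]
```

View pics/g1.png

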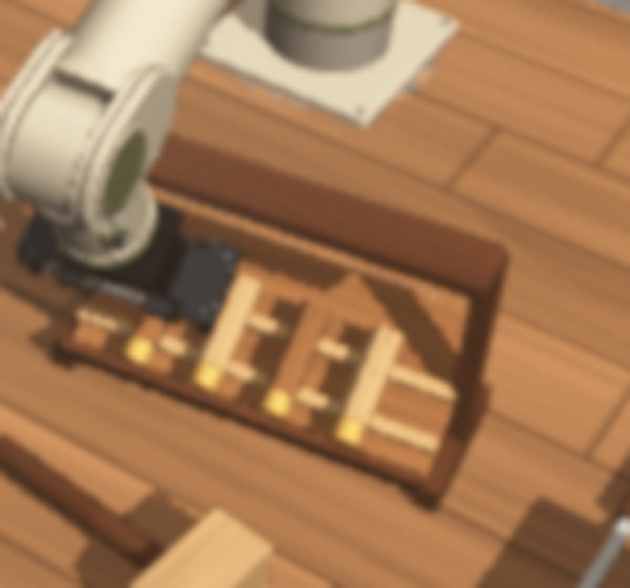

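The gripper hangs over the first (right-hand) handle, with its ferrule at (140,350) showing below it. I'll go in the last 55 mm and close.

Emit:
{"op": "arm_command", "data": {
  "steps": [
    {"slide":[-0.0068,-0.001,-0.0119],"rot":[0,0,0],"grip":0.6},
    {"slide":[-0.0068,-0.001,-0.0119],"rot":[0,0,0],"grip":0.6},
    {"slide":[-0.0068,-0.001,-0.0119],"rot":[0,0,0],"grip":0.6},
    {"slide":[-0.0068,-0.001,-0.0119],"rot":[0,0,0],"grip":0.6},
    {"slide":[0,0,0],"rot":[0,0,0],"grip":0.6},
    {"slide":[0,0,0],"rot":[0,0,0],"grip":0.2},
    {"slide":[0,0,0],"rot":[0,0,0],"grip":0.2},
    {"slide":[0,0,0],"rot":[0,0,0],"grip":0.2}
  ],
  "newtons": 15
}}

```text
time: 9.35
ee_pos: [0.5536, 0.1273, 0.0791]
eef_rot: [0.963, 0.074, -0.258, 0.02]
ft_force: [-0.4, 0.1, -0.1]
width: 0.03
grip_force: 0.0
```

Emit:
{"op": "arm_command", "data": {
  "steps": [
    {"slide":[0,0,0],"rot":[0,0,0],"grip":0.2},
    {"slide":[0,0,0],"rot":[0,0,0],"grip":0.2},
    {"slide":[0.01,0.0015,0.0173],"rot":[0,0,0],"grip":0.2},
    {"slide":[0.01,0.0015,0.0173],"rot":[0,0,0],"grip":0.2},
    {"slide":[0.01,0.0015,0.0173],"rot":[0,0,0],"grip":0.2},
    {"slide":[0.025,0.004,0.012],"rot":[0.5,-3,0],"grip":0.2},
    {"slide":[0.025,0.004,0.012],"rot":[0.5,-3,0],"grip":0.2},
    {"slide":[0.025,0.004,0.012],"rot":[0.5,-3,0],"grip":0.2}
  ]
}}

```text
time: 10.35
ee_pos: [0.6589, 0.1439, 0.1669]
eef_rot: [0.981, 0.075, -0.181, 0.013]
ft_force: [-0.2, -0.0, -1.9]
width: 0.0282
grip_force: 15.0
```

```bash
python3 - <<'E'
from h import *
st();s=eyes.camera("side")
a=cv2.resize(s["pixels"][150:290,250:400],None,fx=4.2,fy=4.2,interpolation=cv2.INTER_CUBIC)
cv2.imwrite("pics/g2.png",cv2.cvtColor(a,cv2.COLOR_RGB2BGR))
E
```

```text
j [-0.48  0.81  0.44  0.98 -0.31  1.77 -1.53] ee [0.6589 0.1439 0.1669] w 0.0282 tools [[0.923, 0.152, -0.352], [0.143, -0.988, -0.053], [-0.356, -0.001, -0.934]] rot to rackgrasp [-1.5  9.   0. ]
```

View pics/g2.png

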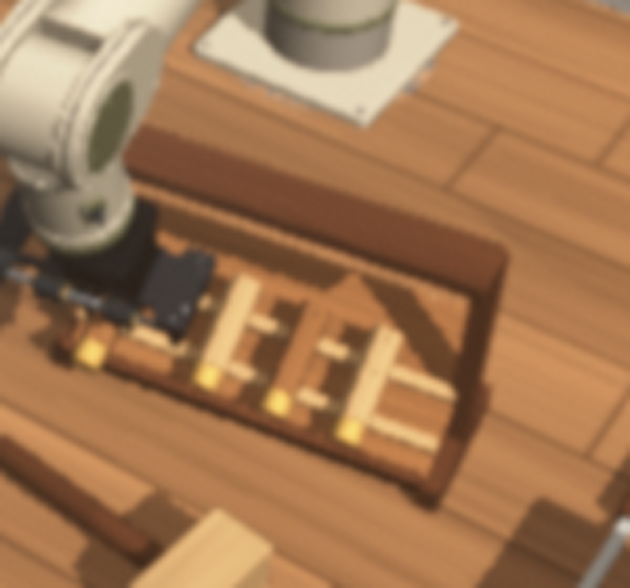

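The handle is held, with its ferrule now at (90,350) clear of the lip and the other three still in the rack. I'll carry it to the pan.

Emit:
{"op": "arm_command", "data": {
  "steps": [
    {"slide":[0.01,-0.04,0.03],"rot":[0.8,-5.2,0],"grip":0.2},
    {"slide":[0.005,-0.05,0.03],"rot":[0.8,-5.2,0],"grip":0.2},
    {"slide":[0,-0.058,0.015],"rot":[0.8,-5.2,0],"grip":0.2},
    {"slide":[0,-0.06,0],"rot":[0.8,-5.2,0],"grip":0.2},
    {"slide":[-0.02,-0.058,0],"rot":[0,0,-4],"grip":0.2},
    {"slide":[-0.025,-0.055,0],"rot":[0,0,-4],"grip":0.2},
    {"slide":[-0.025,-0.055,0],"rot":[0,0,-3.7],"grip":0.2},
    {"slide":[-0.02,-0.055,-0.01],"rot":[0,0,0],"grip":0.2}
  ]
}}

```text
time: 11.4
ee_pos: [0.5819, -0.2888, 0.232]
eef_rot: [1.0, -0.026, 0.001, -0.001]
ft_force: [0.1, -0.8, -1.2]
width: 0.0282
grip_force: 15.0
```

```bash
cat >> h.py <<'E'
def rs():
    s=st();YS=-.0518;y=np.array([-np.sin(YS),np.cos(YS),0]);z=np.array([0,0,-1.])
    Rt=np.column_stack([np.cross(-y,z),-y,z]);print("rot to pan",np.round((Ro.from_matrix(Rt)*Ro.from_quat(s["eef_rot"]).inv()).as_rotvec(degrees=True),1))
E
python3 -c "
from h import *
rs()"
```

```text
j [-0.07  0.43  0.64  1.41 -0.26  1.39 -1.05] ee [ 0.5819 -0.2888  0.232 ] w 0.0282 tools [[0.999, -0.052, 0.002], [-0.052, -0.999, 0.001], [0.002, -0.001, -1.0]] rot to rackgrasp [-1.6 30.1 11.5]
rot to pan [-0.1  0.1 -0. ]
```

Emit:
{"op": "arm_command", "data": {
  "steps": [
    {"slide":[0.003,0.002,-0.03],"rot":[0,0,0],"grip":0.2},
    {"slide":[0,0,-0.03],"rot":[0,0,0],"grip":0.2},
    {"slide":[0,0,-0.03],"rot":[0,0,0],"grip":0.2},
    {"slide":[0,0,-0.012],"rot":[0,0,0],"grip":0.2},
    {"slide":[0,0,-0.007],"rot":[0,0,0],"grip":0.2},
    {"slide":[0,0,-0.006],"rot":[0,0,0],"grip":0.2},
    {"slide":[0,0,-0.004],"rot":[0,0,0],"grip":0.2},
    {"slide":[0,0,0],"rot":[0,0,0],"grip":0.2}
  ]
}}

```text
time: 12.4
ee_pos: [0.5864, -0.2853, 0.1129]
eef_rot: [1.0, -0.025, 0.001, -0.0]
ft_force: [-0.8, 0.1, -0.3]
width: 0.0278
grip_force: 15.0
```

```bash
cat >> h.py <<'E'
def pt(x,y,z,q=(.5879,-.2252,-.0518)):
    C,S=np.cos(q[2]),np.sin(q[2]); return np.array([q[0]+C*x-S*y,q[1]+S*x+C*y,z])
def pointer(p=None,dbg=True):
    s=p or eyes.camera("side")
    k=8; o=np.array([165,175]); im=s["pixels"][175:225,165:230]
    hsv=cv2.cvtColor(im,cv2.COLOR_RGB2HSV).astype(int)
    red=((hsv[...,0]<8)|(hsv[...,0]>172))&(hsv[...,1]>140)&(hsv[...,2]>90)
    gr=(hsv[...,0]>45)&(hsv[...,0]<85)&(hsv[...,1]>70)
    def rep(m):
        n,l,stt,c=cv2.connectedComponentsWithStats(m.astype(np.uint8))
        i=1+np.argmax(stt[1:,4]) if n>1 else 0
        v,u=np.nonzero(l==i);return u+o[0],v+o[1]
    u,v=rep(red);print("red u",u.min(),u.max(),"v",v.min(),v.max(),"left end",[(a,b) for a,b in zip(u,v) if a<=u.min()+1])
    u2,v2=rep(gr);print("green",len(u2),u2.min(),u2.max(),v2.min(),v2.max(),u2.mean(),v2.mean())
    # candidate tip pixels vs height, band centre vs height
    return s
E
python3 - <<'E'
from h import *
st();s=pointer()
print("hand force",sensors.read_state()["ft_force"])
for z in (.114,.104,.094,.084,.074): print(z,"tip",proj(s,pt(.125,.019,z)),proj(s,pt(.115,.019,z)),"col +x face",proj(s,pt(.125,0,z)),"+y face",proj(s,pt(.115,.013,z)))
E
```

```text
j [-0.06  0.52  0.6   1.54 -0.31  1.17 -1.02] ee [ 0.5864 -0.2853  0.1129] w 0.0278 tools [[0.999, -0.051, 0.002], [-0.051, -0.999, 0.001], [0.002, -0.001, -1.0]] rot to rackgrasp [-1.6 30.1 11.4]
red u 199 203 v 200 204 left end [(np.int64(200), np.int64(203)), (np.int64(199), np.int64(204))]
green 20 191 199 207 210 195.05 208.45
hand force [-0.31924724 -0.20136028 -0.22927496]
0.114 tip [196.28948189 204.6395577 ] [198.04227122 203.33927768] col +x face [192.948723   202.63319499] +y face [196.98460365 202.70755178]
0.104 tip [196.50491043 206.45324991] [198.25098926 205.15182545] col +x face [193.17464469 204.44533192] +y face [197.19665479 204.51960364]
0.094 tip [196.71885425 208.25444223] [198.45827328 206.95191985] col +x face [193.39901658 206.24503773] +y face [197.40725113 206.31922381]
0.084 tip [196.93132863 210.04326344] [198.66413799 208.73968876] col +x face [193.62185455 208.03243991] +y face [197.6164076  208.10653977]
0.074 tip [197.14234868 211.81984055] [198.86859793 210.51525835] col +x face [193.84317429 209.80766419] +y face [197.82413892 209.88167728]
```

Emit:
{"op": "arm_command", "data": {
  "steps": [
    {"slide":[0,0,0],"rot":[0,0,0],"grip":0.5},
    {"slide":[0,0,0],"rot":[0,0,0],"grip":0.5},
    {"slide":[0,0,0],"rot":[0,0,0],"grip":0.5},
    {"slide":[0,0,0.02],"rot":[0,0,0],"grip":0.5},
    {"slide":[0,0,0.03],"rot":[0,0,0],"grip":0.5},
    {"slide":[0,0,0.05],"rot":[0,0,0],"grip":0.55},
    {"slide":[0,0.02,0.05],"rot":[0,0,0],"grip":0.6},
    {"slide":[0,0.05,0.02],"rot":[0,0,0],"grip":0.6}
  ]
}}

```text
time: 13.45
ee_pos: [0.5862, -0.218, 0.2876]
eef_rot: [1.0, -0.028, 0.003, 0.001]
ft_force: [0.0, 0.6, -0.9]
width: 0.0512
grip_force: 0.0
```

```bash
python3 - <<'E'
from h import *
st()
P8=np.mean([eyes.camera("side")["pixels"].astype(float) for _ in range(3)],0)
s=pointer();s=dict(s);save(s,"pics/a1.png")
for z in (.095,.085,.075): print(z,"corner",proj(s,pt(.125,.013,z)))
# vertical profiles of green-ness and redness
g=P8[...,1]-(P8[...,0]+P8[...,2])/2; r=P8[...,0]-(P8[...,1]+P8[...,2])/2
print("g");print(np.round(g[203:214,189:202]).astype(int))
print("r");print(np.round(r[196:214,194:212]).astype(int))
im=cv2.resize(s["pixels"][150:230,165:275],None,fx=7,fy=7,interpolation=cv2.INTER_CUBIC);cv2.imwrite("pics/a1c.png",im[...,::-1])
E
```

```text
j [-0.2   0.34  0.64  1.39 -0.2   1.47 -1.2 ] ee [ 0.5862 -0.218   0.2876] w 0.0512 tools [[0.998, -0.056, 0.007], [-0.056, -0.998, -0.002], [0.007, 0.002, -1.0]] rot to rackgrasp [-1.4 30.4 11.7]
red u 201 203 v 201 203 left end [(np.int64(202), np.int64(202)), (np.int64(201), np.int64(203)), (np.int64(202), np.int64(203))]
green 13 191 199 207 210 195.15384615384616 208.53846153846155
0.095 corner [195.64548053 207.43835361]
0.085 corner [195.86139782 209.22796147]
0.075 corner [196.07583886 211.00533359]
g
[[ -7  -3   2   5   6   7   8   8   4  -6 -32 -56 -67]
 [ -6  -2   3   5   6   7   8   6  -4 -28 -56 -63 -60]
 [ -5   4  10  10   8   6   5  -4 -27 -52 -63 -54 -39]
 [ -3  11  25  24  15   5  -6 -26 -44 -46 -37 -31 -23]
 [ -3  11  30  34  24   3 -20 -33 -21   0   5  -9 -17]
 [ -5   5  22  32  30  13  -7  -2  24  40  28  -1 -15]
 [ -5  -1   9  21  28  28  26  35  44  41  23  -2 -15]
 [ -5  -4   2   9  17  26  35  39  29  20  10  -5 -13]
 [ -5  -4  -2   4   9  16  23  22  14  10   5  -6 -11]
 [ -4  -4  -2   3   6   9  12  12   9   7   3  -6 -11]
 [ -4  -4  -2   2   5   6   8   8  
[... 673 characters left out ...]
-39 -32 -26 -19 -11  -2]
 [ 15  20  38  77 114 107  54  -7 -43 -60 -64 -62 -56 -48 -38 -30 -24 -15]
 [ 18  38  75 114 112  58 -10 -53 -66 -68 -68 -68 -66 -61 -51 -40 -35 -28]
 [ 25  64  95  90  50  -8 -51 -65 -68 -68 -68 -68 -68 -67 -63 -57 -50 -40]
 [ 18  52  58  25 -10 -37 -55 -64 -67 -68 -68 -68 -69 -68 -68 -66 -63 -56]
 [ -3   6   2 -13 -20 -28 -42 -54 -61 -65 -68 -68 -68 -68 -69 -69 -69 -67]
 [ -5 -11 -12  -5  -1  -8 -24 -38 -48 -57 -63 -66 -68 -69 -69 -70 -70 -70]
 [  4  -1   1   8  10   3 -13 -27 -33 -42 -51 -59 -64 -67 -69 -70 -70 -71]
 [ 10   9  11  13  12   3 -18 -28 -26 -30 -36 -45 -54 -61 -66 -69 -70 -70]
 [ 12  13  14  14  12   0 -29 -40 -34 -29 -27 -31 -39 -48 -57 -64 -68 -70]]
```

View pics/a1c.png

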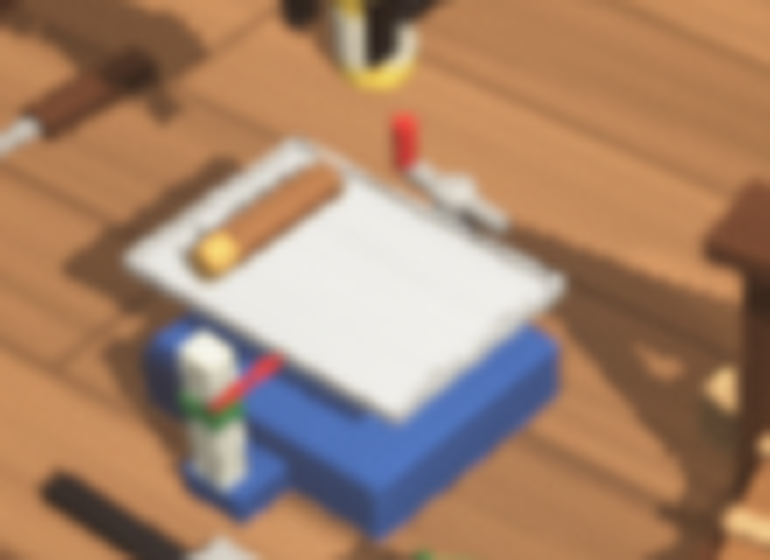

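The handle lies on the pan from (210,255) to (330,180), and the pointer has dropped to about the top of the green band. Next I calibrate the pointer and band heights numerically against the first image.

```bash
cat > m.py <<'E'
from h import *
from scipy.optimize import minimize_scalar
s=eyes.camera("side");now=np.mean([s["pixels"]]+[eyes.camera("side")["pixels"] for _ in range(3)],0).astype(float)
i0=cv2.imread("pics/s0.png")[...,::-1].astype(float)
red=lambda p:np.clip(p[...,0]-(p[...,1]+p[...,2])/2-15,0,None)
gre=lambda p:np.clip(p[...,1]-(p[...,0]+p[...,2])/2-9,0,None)
# band height in first picture, per column
for name,im in(("s0",i0),("now",now)):
    g=gre(im)[203:214];v=np.arange(203,214)[:,None]
    out=[]
    for u in range(190,200):
        w=g[:,u-0]; 
        if w.sum()<40: continue
        vc=(w*v[:,0]).sum()/w.sum()
        # face: +x (u<195.7) or +y
        f=(lambda a:pt(.125,a,.09)) 
        best=[]
        for z in np.arange(.06,.12,.0005):
            L=[pt(.125,a,z) for a in np.linspace(-.013,.013,27)]+[pt(a,.013,z) for a in np.linspace(.125,.105,21)]
            uv=np.array([proj(s,X) for X in L]);best.append(np.interp(u,uv[:,0],uv[:,1]))
        z=np.interp(vc,best[::1] if best[0]<best[-1] else best[::-1],np.arange(.06,.12,.0005) if best[0]<best[-1] else np.arange(.06,.12,.0005)[::-1])
        out.append((u,round(vc,2),round(z*1e3,1)))
    print(name,"band",out)
# pointer shift: match first picture's red patch
r0,r1=red(i0),red(now)
base=r0[196:208,194:206] 
print("red0");print(np.round(r0[196:212,193:208]).astype(int))
du,dv=[(a-b) for a,b in zip(proj(s,pt(.11,.019,.100)),proj(s,pt(.11,.019,.114)))]
def cost(k,full=False):
    M=np.float32([[1,0,k*du],[0,1,k*dv]]);w=cv2.warpAffine(r0,M,(512,384))
    return ((w-r1)[194:218,192:200]**2).sum()
ks=np.arange(0,4,.02);c=[cost(k) for k in ks];k=ks[int(np.argmin(c))]
print("sink mm",14*k,"cost",min(c),c[0])
E
python3 m.py
```

```text
s0 band [(191, np.float64(206.89), np.float64(82.8)), (192, np.float64(207.41), np.float64(81.8)), (193, np.float64(208.08), np.float64(81.4)), (194, np.float64(208.95), np.float64(79.8)), (195, np.float64(209.43), np.float64(80.6)), (196, np.float64(209.26), np.float64(84.3)), (197, np.float64(208.67), np.float64(83.5)), (198, np.float64(208.01), np.float64(83.0)), (199, np.float64(207.8), np.float64(80.2))]
now band [(191, np.float64(206.9), np.float64(82.7)), (192, np.float64(207.39), np.float64(81.9)), (193, np.float64(208.1), np.float64(81.3)), (194, np.float64(209.58), np.float64(76.0)), (195, np.float64(210.05), np.float64(76.8)), (196, np.float64(209.91), np.float64(81.0)), (197, np.float64(209.21), np.float64(80.7)), (198, np.float64(208.72), np.float64(79.3))]
red0
[[  0   0   0   0   0   0   0   0   0   0   0   0   0   0   0]
 [  0   0   0   0   0   0   0   0   0   0   1   4   0   0   0]
 [  0   0   0   0   0   0   0   0   0  14  52  54  19   0   0]
 [  0   0   0   0   0   0   0   0  22  68 100  88  30   0   0]
 [  0   0   0   0   0   0   0  39  84  90  78  46   1   0   0]
 [  0   0   0   0   0   2  44  90  96  55   8   0   0   0   0]
 [  0   0   0   6  21  51  88  90  45   0   0   0   0   0   0]
 [  0   4  16  44  72  80  58  18   0   0   0   0   0   0   0]
 [  1  19  58  96  98  54   0   0   0   0   0   0   0   0   0]
 [  0  28  74  91  62  12   0   0   0   0   0   0   0   0   0]
 [  0  11  34  36  15   0   0   0   0   0   0   0   0   0   0]
 [  0   0   0   0   0   0   0   0   0   0   0   0   0   0   0]
 [  0   0   0   0   0   0   0   0   0   0   0   0   0   0   0]
 [  0   0   0   0   0   0   0   0   0   0   0   0   0   0   0]
 [  0   0   0   0   0   0   0   0   0   0   0   0   0   0   0]
 [  0   0   0   0   0   0   0   0   0   0   0   0   0   0   0]]
sink mm 12.32 cost 6046.083572387695 117349.328125
```

Emit:
{"op": "arm_command", "data": {
  "steps": [
    {"slide":[0.015,0.058,0.005],"rot":[-0.2,3.8,1.5],"grip":0.6},
    {"slide":[0.015,0.058,0.005],"rot":[-0.2,3.8,1.5],"grip":0.6},
    {"slide":[0.015,0.058,0.005],"rot":[-0.2,3.8,1.5],"grip":0.6},
    {"slide":[0.01,0.058,0],"rot":[-0.2,3.8,1.5],"grip":0.6},
    {"slide":[0.01,0.058,0],"rot":[-0.2,3.8,1.5],"grip":0.6},
    {"slide":[0,0.056,-0.015],"rot":[-0.2,3.8,1.5],"grip":0.6},
    {"slide":[-0.01,0.045,-0.03],"rot":[-0.2,3.8,1.5],"grip":0.6},
    {"slide":[-0.015,0.036,-0.033],"rot":[-0.2,3.8,1.5],"grip":0.6}
  ]
}}

```text
time: 14.85
ee_pos: [0.6262, 0.2127, 0.2178]
eef_rot: [0.962, 0.079, -0.262, 0.02]
ft_force: [1.1, 0.5, -1.5]
width: 0.052
grip_force: 0.0
```

```bash
python3 -c "
from h import *
st()"
```

```text
j [-0.48  0.9   0.34  0.75 -0.32  2.05 -1.67] ee [0.6262 0.2127 0.2178] w 0.052 tools [[0.851, 0.162, -0.5], [0.141, -0.987, -0.08], [-0.507, -0.002, -0.862]] rot to rackgrasp [-0.1 -0.4 -0.6]
```

Emit:
{"op": "arm_command", "data": {
  "steps": [
    {"slide":[-0.013,-0.004,-0.0193],"rot":[0,-0.1,-0.2],"grip":0.6},
    {"slide":[-0.0125,-0.003,-0.0193],"rot":[0,-0.1,-0.2],"grip":0.6},
    {"slide":[-0.0115,-0.002,-0.0193],"rot":[0,-0.1,-0.2],"grip":0.6},
    {"slide":[-0.0115,-0.0018,-0.0193],"rot":[0,0,0],"grip":0.6},
    {"slide":[-0.011,-0.0016,-0.0193],"rot":[0,0,0],"grip":0.6},
    {"slide":[-0.0082,-0.0013,-0.0144],"rot":[0,0,0],"grip":0.6},
    {"slide":[-0.0082,-0.0013,-0.0144],"rot":[0,0,0],"grip":0.6},
    {"slide":[-0.0082,-0.0013,-0.0144],"rot":[0,0,0],"grip":0.6}
  ]
}}

```text
time: 15.85
ee_pos: [0.5421, 0.1943, 0.079]
eef_rot: [0.963, 0.073, -0.258, 0.019]
ft_force: [0.5, -0.1, 0.4]
width: 0.0524
grip_force: 0.0
```

Close, lift and move out.

Emit:
{"op": "arm_command", "data": {
  "steps": [
    {"slide":[0,0,0],"rot":[0,0,0],"grip":0.2},
    {"slide":[0,0,0],"rot":[0,0,0],"grip":0.2},
    {"slide":[0,0,0],"rot":[0,0,0],"grip":0.2},
    {"slide":[0,0,0],"rot":[0,0,0],"grip":0.2},
    {"slide":[0,0,0],"rot":[0,0,0],"grip":0.2},
    {"slide":[0.01,0.0015,0.0173],"rot":[0,0,0],"grip":0.2},
    {"slide":[0.01,0.0015,0.0173],"rot":[0,0,0],"grip":0.2},
    {"slide":[0.01,0.0015,0.0173],"rot":[0,0,0],"grip":0.2}
  ],
  "newtons": 15
}}

```text
time: 16.85
ee_pos: [0.5723, 0.2, 0.1322]
eef_rot: [0.963, 0.074, -0.258, 0.019]
ft_force: [-0.2, 0.4, -1.3]
width: 0.028
grip_force: 15.0
```

Emit:
{"op": "arm_command", "data": {
  "steps": [
    {"slide":[0.03,0.004,0.012],"rot":[0.5,-3,0],"grip":0.2},
    {"slide":[0.03,0.004,0.012],"rot":[0.5,-3,0],"grip":0.2},
    {"slide":[0.03,0.004,0.012],"rot":[0.5,-3,0],"grip":0.2},
    {"slide":[0.01,-0.03,0.03],"rot":[0.8,-5.2,0],"grip":0.2},
    {"slide":[0.005,-0.045,0.03],"rot":[0.8,-5.2,0],"grip":0.2},
    {"slide":[0,-0.058,0.015],"rot":[0.8,-5.2,0],"grip":0.2},
    {"slide":[0,-0.06,0],"rot":[0.8,-5.2,0],"grip":0.2},
    {"slide":[0,-0.06,0],"rot":[0,0,-4],"grip":0.2}
  ]
}}

```text
time: 17.85
ee_pos: [0.6757, -0.0431, 0.2438]
eef_rot: [0.999, 0.041, 0.002, -0.003]
ft_force: [0.9, 0.3, -1.2]
width: 0.0277
grip_force: 15.0
```

```bash
python3 -c "
from h import *
rs()"
```

```text
j [-0.32  0.46  0.46  1.3  -0.21  1.42 -1.36] ee [ 0.6757 -0.0431  0.2438] w 0.0277 tools [[0.997, 0.083, 0.005], [0.083, -0.997, 0.005], [0.005, -0.005, -1.0]] rot to rackgrasp [-3.8 30.1  4. ]
rot to pan [-0.3  0.3 -7.7]
```

Emit:
{"op": "arm_command", "data": {
  "steps": [
    {"slide":[-0.022,-0.0455,0],"rot":[-0.1,0.1,-2],"grip":0.2},
    {"slide":[-0.022,-0.0455,0],"rot":[-0.1,0.1,-2],"grip":0.2},
    {"slide":[-0.022,-0.0455,-0.01],"rot":[-0.1,0.1,-2],"grip":0.2},
    {"slide":[-0.022,-0.0455,-0.02],"rot":[0,0,-1.7],"grip":0.2},
    {"slide":[0,0,-0.04],"rot":[0,0,0],"grip":0.2},
    {"slide":[0,0,-0.03],"rot":[0,0,0],"grip":0.2},
    {"slide":[0,0,-0.02],"rot":[0,0,0],"grip":0.2},
    {"slide":[0,0,-0.01],"rot":[0,0,0],"grip":0.2}
  ]
}}

```text
time: 18.85
ee_pos: [0.5889, -0.2228, 0.112]
eef_rot: [1.0, -0.025, -0.002, 0.001]
ft_force: [0.5, -0.3, -0.7]
width: 0.0278
grip_force: 15.0
```

Emit:
{"op": "arm_command", "data": {
  "steps": [
    {"slide":[0,0,-0.006],"rot":[0,0,0],"grip":0.2},
    {"slide":[0,0,-0.005],"rot":[0,0,0],"grip":0.2},
    {"slide":[0,0,0],"rot":[0,0,0],"grip":0.2},
    {"slide":[0,0,0],"rot":[0,0,0],"grip":0.5},
    {"slide":[0,0,0],"rot":[0,0,0],"grip":0.5},
    {"slide":[0,0,0],"rot":[0,0,0],"grip":0.5},
    {"slide":[0,0,0.02],"rot":[0,0,0],"grip":0.5},
    {"slide":[0,0,0.04],"rot":[0,0,0],"grip":0.5}
  ]
}}

```text
time: 19.85
ee_pos: [0.5885, -0.2227, 0.1625]
eef_rot: [1.0, -0.025, -0.002, 0.0]
ft_force: [0.4, 0.1, 1.0]
width: 0.0434
grip_force: 0.0
```

Emit:
{"op": "arm_command", "data": {
  "steps": [
    {"slide":[0,0,0.05],"rot":[0,0,0],"grip":0.5},
    {"slide":[0,0.02,0.05],"rot":[0,0,0],"grip":0.6},
    {"slide":[0.01,0.05,0.03],"rot":[-0.2,3.8,1.5],"grip":0.6},
    {"slide":[0.02,0.057,0],"rot":[-0.2,3.8,1.5],"grip":0.6},
    {"slide":[0.02,0.057,0],"rot":[-0.2,3.8,1.5],"grip":0.6},
    {"slide":[0.01,0.057,0],"rot":[-0.2,3.8,1.5],"grip":0.6},
    {"slide":[0,0,0],"rot":[0,0,0],"grip":0.6},
    {"slide":[0,0,0],"rot":[0,0,0],"grip":0.6}
  ]
}}

```text
time: 20.85
ee_pos: [0.6492, 0.0174, 0.2929]
eef_rot: [0.991, 0.027, -0.133, 0.011]
ft_force: [-0.0, -0.3, 0.9]
width: 0.0517
grip_force: 0.0
```

```bash
python3 m.py; python3 - <<'E'
from h import *
st()
s=eyes.camera("side");save(s,"pics/a2.png")
p=s["pixels"].astype(float)
print(np.round(p[...,1]-(p[...,0]+p[...,2])/2)[203:214,189:203].astype(int));print(np.round(p[...,0]-(p[...,1]+p[...,2])/2)[200:214,192:206].astype(int))
for n in("pointer","band"):
    print(eyes.look_for(n,s)[:1])
E
```

```text
s0 band [(191, np.float64(206.89), np.float64(82.8)), (192, np.float64(207.41), np.float64(81.8)), (193, np.float64(208.08), np.float64(81.4)), (194, np.float64(208.95), np.float64(79.8)), (195, np.float64(209.43), np.float64(80.6)), (196, np.float64(209.26), np.float64(84.3)), (197, np.float64(208.67), np.float64(83.5)), (198, np.float64(208.01), np.float64(83.0)), (199, np.float64(207.8), np.float64(80.2))]
now band [(191, np.float64(206.92), np.float64(82.6)), (192, np.float64(207.41), np.float64(81.8)), (193, np.float64(207.98), np.float64(82.1)), (194, np.float64(208.51), np.float64(82.5))]
red0
[[  0   0   0   0   0   0   0   0   0   0   0   0   0   0   0]
 [  0   0   0   0   0   0   0   0   0   0   1   4   0   0   0]
 [  0   0   0   0   0   0   0   0   0  14  52  54  19   0   0]
 [  0   0   0   0   0   0   0   0  22  68 100  88  30   0   0]
 [  0   0   0   0   0   0   0  39  84  90  78  46   1   0   0]
 [  0   0   0   0   0   2  44  90  96  55   8   0   0   0   0]
 [  0   0   0   6  21  51  88  90  45   0   0   0   0   0   0]
 [  0   4  16  44  72  80  58  18   0   0   0   0  
[... 1610 characters left out ...]
14  14  14  14  12   2 -19 -18  10  50  89  96  60]
 [ 12  14  14  15  14  12   4  -6  24  76 108 106  72  24]
 [  8  12  14  15  14  14  12  26  78 114 109  58   0 -32]
 [ -2   4  11  14  18  24  40  75 100  86  44 -12 -51 -60]
 [-12  -6   5  18  39  70  94  99  64  10 -30 -55 -65 -67]
 [-12 -10   2  30  74 112 114  69   3 -43 -60 -66 -68 -68]
 [ -6  -6  10  52  93 100  66  18 -26 -50 -60 -65 -67 -68]
 [  6   4  10  38  54  40  18  -1 -22 -38 -48 -56 -63 -66]
 [ 17  11   8  11  15  15  12   3 -13 -26 -32 -42 -51 -59]
 [ 22  14  12  10  12  13  12   4 -17 -28 -26 -28 -36 -44]
 [ 23  15  12  13  14  14  11   0 -28 -40 -34 -29 -27 -30]]
[{'bbox': [184.8, 170.2, 244.9, 227.5], 'conf': 0.68}]
[]
```

By the numbers the pointer stands about 10 mm above the band's centre after two handles (sink 23.2 mm), just outside the band. A third handle should bring it about 2 mm below centre.

Emit:
{"op": "arm_command", "data": {
  "steps": [
    {"slide":[0,0.05,0],"rot":[-0.2,3.7,1.4],"grip":0.6},
    {"slide":[0,0.055,0],"rot":[-0.2,3.7,1.4],"grip":0.6},
    {"slide":[0,0.055,-0.005],"rot":[-0.2,3.7,1.4],"grip":0.6},
    {"slide":[-0.01,0.05,-0.02],"rot":[-0.1,3.7,1.3],"grip":0.6},
    {"slide":[-0.014,0.03,-0.03],"rot":[0,0,0],"grip":0.6},
    {"slide":[-0.0145,0.021,-0.0214],"rot":[0,0,0],"grip":0.6},
    {"slide":[-0.0124,-0.0019,-0.0217],"rot":[0,0,0],"grip":0.6},
    {"slide":[0,0,0],"rot":[0,0,0],"grip":0.6}
  ]
}}

```text
time: 22.2
ee_pos: [0.5824, 0.2651, 0.1777]
eef_rot: [0.967, 0.073, -0.244, 0.017]
ft_force: [0.1, -0.9, 0.4]
width: 0.0523
grip_force: 0.0
```

```bash
python3 -c "
from h import *
st()"
```

```text
j [-0.45  0.79  0.04  0.96 -0.16  1.87 -1.84] ee [0.5824 0.2651 0.1777] w 0.0523 tools [[0.87, 0.15, -0.47], [0.134, -0.989, -0.069], [-0.475, -0.003, -0.88]] rot to rackgrasp [-0.4  1.6  0.1]
```

Emit:
{"op": "arm_command", "data": {
  "steps": [
    {"slide":[-0.003,0.006,-0.014],"rot":[-0.1,0.5,0],"grip":0.6},
    {"slide":[-0.007,0,-0.014],"rot":[-0.1,0.5,0],"grip":0.6},
    {"slide":[-0.008,-0.001,-0.014],"rot":[-0.1,0.5,0],"grip":0.6},
    {"slide":[-0.008,-0.001,-0.0144],"rot":[0,0,0],"grip":0.6},
    {"slide":[-0.0062,-0.001,-0.0108],"rot":[0,0,0],"grip":0.6},
    {"slide":[-0.0062,-0.001,-0.0108],"rot":[0,0,0],"grip":0.6},
    {"slide":[-0.0062,-0.001,-0.0108],"rot":[0,0,0],"grip":0.6},
    {"slide":[-0.0062,-0.001,-0.0108],"rot":[0,0,0],"grip":0.6}
  ]
}}

```text
time: 23.2
ee_pos: [0.5324, 0.2655, 0.0785]
eef_rot: [0.964, 0.073, -0.256, 0.018]
ft_force: [-0.3, -0.5, -0.6]
width: 0.052
grip_force: 0.0
```

Emit:
{"op": "arm_command", "data": {
  "steps": [
    {"slide":[0,0,0],"rot":[0,0,0],"grip":0.2},
    {"slide":[0,0,0],"rot":[0,0,0],"grip":0.2},
    {"slide":[0,0,0],"rot":[0,0,0],"grip":0.2},
    {"slide":[0,0,0],"rot":[0,0,0],"grip":0.2},
    {"slide":[0,0,0],"rot":[0,0,0],"grip":0.2},
    {"slide":[0.01,0.0015,0.0173],"rot":[0,0,0],"grip":0.2},
    {"slide":[0.01,0.0015,0.0173],"rot":[0,0,0],"grip":0.2},
    {"slide":[0.01,0.0015,0.0173],"rot":[0,0,0],"grip":0.2}
  ],
  "newtons": 15
}}

```text
time: 24.2
ee_pos: [0.5629, 0.27, 0.1312]
eef_rot: [0.964, 0.073, -0.256, 0.018]
ft_force: [1.2, 0.1, -0.1]
width: 0.0281
grip_force: 15.0
```

Emit:
{"op": "arm_command", "data": {
  "steps": [
    {"slide":[0.033,0.005,0.012],"rot":[0.5,-3,0],"grip":0.2},
    {"slide":[0.033,0.005,0.012],"rot":[0.5,-3,0],"grip":0.2},
    {"slide":[0.033,0.005,0.012],"rot":[0.5,-3,0],"grip":0.2},
    {"slide":[0.01,-0.03,0.03],"rot":[0.8,-5.2,0],"grip":0.2},
    {"slide":[0.005,-0.045,0.03],"rot":[0.8,-5.2,0],"grip":0.2},
    {"slide":[0,-0.058,0.015],"rot":[0.8,-5.2,0],"grip":0.2},
    {"slide":[0,-0.06,0],"rot":[0.8,-5.2,0],"grip":0.2},
    {"slide":[0,-0.06,0],"rot":[0,0,-4],"grip":0.2}
  ]
}}

```text
time: 25.2
ee_pos: [0.6752, 0.03, 0.2428]
eef_rot: [0.999, 0.041, 0.005, -0.003]
ft_force: [0.7, -0.0, -0.2]
width: 0.0278
grip_force: 15.0
```

```bash
python3 -c "
from h import *
rs()"
```

```text
j [-0.21  0.43  0.14  1.3  -0.06  1.41 -1.56] ee [0.6752 0.03   0.2428] w 0.0278 tools [[0.997, 0.082, 0.009], [0.082, -0.997, 0.006], [0.01, -0.005, -1.0]] rot to rackgrasp [-3.9 30.3  4.1]
rot to pan [-0.3  0.6 -7.7]
```

Emit:
{"op": "arm_command", "data": {
  "steps": [
    {"slide":[-0.021,-0.048,0],"rot":[-0.1,0.2,-2],"grip":0.2},
    {"slide":[-0.021,-0.048,0],"rot":[-0.1,0.2,-2],"grip":0.2},
    {"slide":[-0.021,-0.048,-0.01],"rot":[-0.1,0.2,-2],"grip":0.2},
    {"slide":[-0.021,-0.048,-0.03],"rot":[0,0,-1.7],"grip":0.2},
    {"slide":[0,0,-0.045],"rot":[0,0,0],"grip":0.2},
    {"slide":[0,0,-0.03],"rot":[0,0,0],"grip":0.2},
    {"slide":[0,0,-0.016],"rot":[0,0,0],"grip":0.2},
    {"slide":[0,0,-0.009],"rot":[0,0,0],"grip":0.2}
  ]
}}

```text
time: 26.2
ee_pos: [0.5928, -0.1599, 0.1017]
eef_rot: [1.0, -0.026, -0.001, -0.0]
ft_force: [0.1, -0.5, -0.7]
width: 0.0279
grip_force: 15.0
```

Emit:
{"op": "arm_command", "data": {
  "steps": [
    {"slide":[0,0,-0.006],"rot":[0,0,0],"grip":0.2},
    {"slide":[0,0,-0.006],"rot":[0,0,0],"grip":0.2},
    {"slide":[0,0,0],"rot":[0,0,0],"grip":0.2},
    {"slide":[0,0,0],"rot":[0,0,0],"grip":0.5},
    {"slide":[0,0,0],"rot":[0,0,0],"grip":0.5},
    {"slide":[0,0,0],"rot":[0,0,0],"grip":0.5},
    {"slide":[0,0,0.02],"rot":[0,0,0],"grip":0.5},
    {"slide":[0,0,0.04],"rot":[0,0,0],"grip":0.5}
  ]
}}

```text
time: 27.2
ee_pos: [0.5917, -0.1597, 0.1492]
eef_rot: [1.0, -0.026, -0.003, -0.0]
ft_force: [0.4, 0.2, -0.3]
width: 0.0432
grip_force: 0.0
```

Emit:
{"op": "arm_command", "data": {
  "steps": [
    {"slide":[0,0,0.05],"rot":[0,0,0],"grip":0.5},
    {"slide":[-0.02,0.03,0.04],"rot":[0,0,0],"grip":0.5},
    {"slide":[-0.04,0.04,0.02],"rot":[0,0,0],"grip":0.5},
    {"slide":[-0.04,0.04,0],"rot":[0,0,0],"grip":0.5},
    {"slide":[0,0,0],"rot":[0,0,0],"grip":0.5},
    {"slide":[0,0,0],"rot":[0,0,0],"grip":0.5},
    {"slide":[0,0,0],"rot":[0,0,0],"grip":0.5},
    {"slide":[0,0,0],"rot":[0,0,0],"grip":0.5}
  ]
}}

```text
time: 28.2
ee_pos: [0.4931, -0.0507, 0.2596]
eef_rot: [1.0, -0.026, -0.001, 0.0]
ft_force: [-0.3, -0.6, 0.6]
width: 0.0436
grip_force: 0.0
```

```bash
python3 m.py | grep -E "now|sink"; python3 - <<'E'
from h import *
s=eyes.camera("side");save(s,"pics/a3.png")
p=s["pixels"].astype(float)
print(np.round(p[...,1]-(p[...,0]+p[...,2])/2)[203:214,189:203].astype(int));print(np.round(p[...,0]-(p[...,1]+p[...,2])/2)[200:216,192:206].astype(int))
im=cv2.resize(s["pixels"][150:270,165:335],None,fx=4.7,fy=4.7,interpolation=cv2.INTER_CUBIC);cv2.imwrite("pics/a3c.png",im[...,::-1])
E
```

```text
now band [(191, np.float64(206.89), np.float64(82.7)), (192, np.float64(207.4), np.float64(81.9)), (193, np.float64(207.95), np.float64(82.2)), (194, np.float64(208.28), np.float64(83.9))]
sink mm 31.080000000000002 cost 6065.561828613281 156068.40625
[[ -8  -4   2   6   6   8   8   8   6   1 -11 -13 -12 -12]
 [ -7  -2   3   5   6   6   8   8   7   1 -10 -15 -20 -34]
 [ -5   2  10  10   8   6   8   8  10   8  -2 -22 -41 -56]
 [ -3  11  26  24  17  10   8  10  16  22   2 -43 -63 -64]
 [ -4  12  30  35  28  18  14  17  24  18 -21 -60 -68 -57]
 [ -6   5  22  33  34  30  26  28  16 -13 -48 -66 -58 -38]
 [ -5  -2  10  21  28  30  22   6 -20 -42 -50 -49 -36 -24]
 [ -4  -4   2   8  15  11 -11 -35 -42 -32 -20 -20 -18 -16]
 [ -4  -4  -2   4   7   3 -18 -35 -25  -8  -2  -7 -12 -13]
 [ -4  -4  -2   2   4   4  -4  -8  -2   4   3  -7 -12 -12]
 [ -4  -4  -2   0   5   4   5   6   6   6   2 -11 -14 -14]]
[[ 10   8   7   8   8  12   6   4   5   6   7   9  13  18]
 [ 14  12   9   8  10  12   4  -6  -2   3   6   7   8   8]
 [ 14  15  14  13  14  12   4 -16 -20 -10   0   7  10  10]
 [ 13  15  15  15  14  12   0 -29 -38 -23  -4  22  42  32]
 [ 12  14  16  15  14  12  -2 -32 -38 -14  30  82 104  72]
 [ 10  12  14  14  14  12  -1 -20  -6  37  82 114 111  66]
 [ -2   5  12  14  13   8  -1  10  59  99  96  73  37  -2]
 [-12  -5   4   9   8   5  23  74 112 110  57  -3 -38 -54]
 [-12 -11  -6   0   5  28  77 120 116  64  -7 -51 -64 -66]
 [ -4  -8  -4  16  50  88 108 100  64   4 -43 -62 -67 -68]
 [  8   4  17  64 108 108  80  42   7 -26 -45 -56 -62 -65]
 [ 18  13  21  64  94  74  39  14 -10 -25 -32 -42 -50 -58]
 [ 23  15  18  34  44  35  18   4 -16 -26 -25 -28 -35 -44]
 [ 24  16  15  17  19  18  12   0 -28 -40 -32 -28 -26 -29]
 [ 22  15  13  14  14  15  12   0 -34 -52 -49 -40 -30 -26]
 [ 10  12  14  14  14  14  13   2 -32 -58 -60 -56 -48 -36]]
```

View pics/a3c.png

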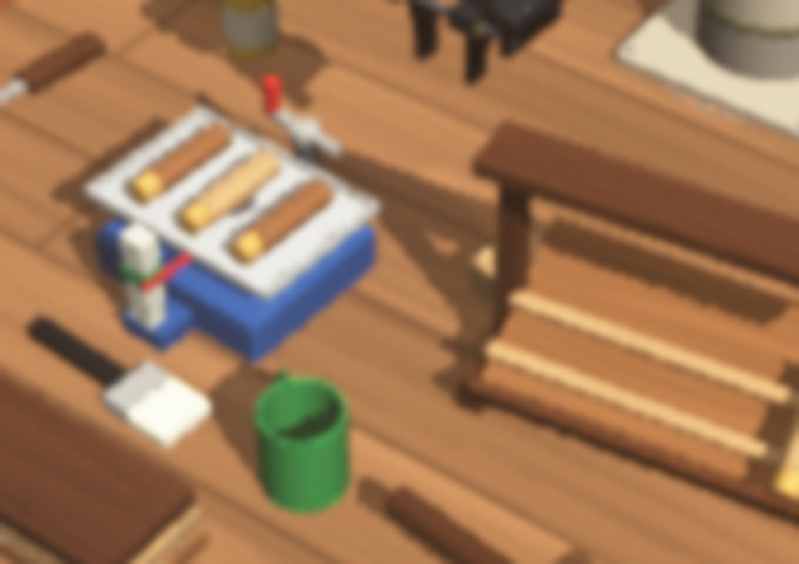

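The final picture shows three handles lying on the pan, with the latch knob at (272,95) swung out. The pointer tip at (145,285) is on the band, which computes to within about 2 mm of its centre. The fourth handle is still in the rack.

```bash
python3 -c "
from h import *
print(order.close_job())"
```

```text
the job is handed in; nothing more can be done
None
```

I swung the latch fully out and laid three handles on the pan one at a time; the pointer came to rest within about 2 mm of the green band's centre by my camera measurement, the fourth handle stayed in the rack, and I handed the job in at about 29 s.

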